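Pry up an instrument stand and pack its front toe

TASK

The tilting instrument stand sits too low at the front. With the pry bar over the fulcrum block, lever up the front of its base plate, tuck the bar's pressed-down handle side under the hold-down hook so that it stays up, and slip the thick packer (not the thin one) all the way under the stand's front toe. Then take hold of the bar again, let the stand down gently onto the packer, and lay the bar back across its two wooden rest blocks; do not lift or push the stand with the hand, and leave everything else where it is.

Things in the scene. Friction and masses are not known exactly. Their poses are not given: they have to be found in the camera images.
- jack: Dark steel fulcrum block with a hook beside it, fixed to the bench. Origin on the bench under the middle of the block; x points to the stand, y sideways (the toe is on the +y side), z up. Block 45 mm (x) by 64 mm (y), topped by a round rod along y, radius 10 mm, crest 32 mm above the bench at x=0. The bar is levered along y=0 (tip to +x), then its handle side swung to -y under the hook.
- hook (a point): Middle of the underside of the hook's arm, 46 mm above the bench, at x=-120, y=-31 mm of the jack (same axes). The arm is 20 mm long in x, 12 mm thick; from a post (y=-62 to -48 mm of the jack) it reaches to y=-14 mm, open towards +y. With the bar's top against it, the bar over the crest and its tip some 25 mm under the plate, the stand is held at 0.06 to 0.08 rad.
- edge (a point): Middle of the lower front edge of the stand's aluminium base plate (240 mm wide along y, 15 mm thick, 25 mm above the bench when down). x points inwards under the plate, away from the jack, z up; tilts with the stand. The fulcrum stands 65 to 75 mm in front of it. Under the plate is free space but for the toe and, 205 mm behind the edge, the bearing blocks.
- toe (a point): Front foot of the stand: a dark steel toe 30 mm wide in the middle of the front edge, reaching 30 mm out in front of the plate. The point is the middle of the lower edge of its front face, on the bench when the stand is down. x points inwards (the way the packer is pushed), z up; tilts with the stand. Its sole is 35 mm long. It lies 78 to 92 mm sideways from the levering line.
- stand (a joint): Tilt of the heavy stand (plate with column and black instrument, 3 to 5.3 kg) about its rear hinge, 250 mm behind the toe's front, 25 mm above the bench; rad, 0 = down, positive = front raised. Falls back by its own weight: lifting the front edge takes about 10 to 18 N. It reads 0.037 resting on the thick packer, 0.019 on the thin one.
- bar_grip (a point): Middle of the black rubber grip (95 mm long, 22 mm wide, 14 mm thick) of the steel pry bar. x along the bar to its tip, z up. Bar 340 mm long, 16 mm wide, 10 mm thick (top face 5 mm above, underside 5 mm below this point), 0.36 kg, handle end 52.5 mm behind this point. Tip under the plate and resting on the fulcrum, it stays wedged, handle up, when let go. Starts on rest.
- bar_tip (a point): End of the pry bar's flat tip, 287.5 mm along the bar from the middle of its grip. The last 65 mm of the bar are thinned from below to 5 mm; the top face is flat all along. The point is in the middle of those 5 mm.
- rest: Wooden rest of the bar, fixed: two blocks 30 mm high, 45 mm wide (y), at x=+85 and x=-55 mm, each 18 mm thick. Origin on the bench in the middle; the bar lies along x, tip to +x, its underside at 30 mm; the middle of its grip then is at about x=-117, y=0, z=35 mm.
- packer_tab (a point): Thick packer, 0.12 kg: steel L with a flat blade 8 mm thick, 40 mm wide, reaching 45 mm forward (+x) from an upright tab 44 mm wide (y), 10 mm thick (x), 40 mm high. The point is the middle of the tab, 20 mm above the underside. Fully home when the tab's front face (5 mm in front of this point) touches the front of the toe.
- thin_tab (a point): Thin packer, not needed: same shape, blade only 4 mm thick, tab only 30 mm wide, 40 mm high. The point is the middle of the tab.
- mug: White mug, 80 mm wide, 90 mm high (bystander); origin under its middle.
- cleaner: White bottle, 60 mm wide, 160 mm high (bystander); origin under its middle.
- tape: Cardboard tape core, 90 mm wide, 22 mm high (bystander).
- driver: Screwdriver lying on the bench (bystander).
- weight: Brass weight with a knob, 36 mm wide, 50 mm high (bystander).
- carton: Small carton 70 x 50 x 45 mm (bystander).
- meter: Black hand meter 130 x 70 x 30 mm (bystander).
Mind the look-alikes: they are no part of the job. Leave any yellow look-alike of the jack alone. Leave any black look-alike of the part that bears packer_tab alone.

How it is judged:
By the outcome, as a careful person would: the job done as asked, in the order asked, and still so for the second after the job is handed in, with the robot touching nothing.
It also fails if it takes over 72 s, if anything falls off the work surface, if the arm or the gripper's body presses on something with over 40 N, if the wrist force passes 120 N, or if a joint passes its speed limit or range.

ROBOT

A 6-joint arm with a two-finger parallel gripper is mounted at the origin on the work surface. World frame = base frame: x ahead of the robot, y to its left, z up, the work surface at z = 0. Lengths are in m, angles in rad, forces in N, time in s.
With the tool pointing down it reaches from about 0.35 to 0.975 m from the base axis. Payload 4.9 kg.
Tool frame: the origin (TCP) lies on the mounting face of the last link; the fingertips stand 173 mm ahead of it and the grasp point (between the pads) lies 155 mm ahead of it; z points along the fingers, y is the line along which they close (so a half turn about z gives the same grasp; the last joint's range is limited). The gripper opens to 85 mm and grips with 20 to 120 N. Pads are 22 mm wide; open, the fingers measure 114 mm over their backs; the gripper's body (76 mm by 85 mm) begins 54 mm behind the grasp point. The pads swing forward as they close: fully open they stand 13 mm farther back than shut.
Start: joints at [-1.349, 0.053, 1.613, -0, 1.476, -0.119], TCP at [0.209, -0.589, 0.405] pointing down, gripper open.
Joint ranges: [-3.01, 3.01], [-1.01, 2.22], [0.06, 2.58], [-1.02, 4.17], [0.09, 2.62], [-3.14, 3.14]. Speed limits (rad/s): [2.57, 2.57, 3.14, 3.14, 3.14, 3.14].

INTERFACE

Orientations are given as a rotation vector (axis times angle).
In Python, from station import monitor, eyes, finish_job gives the robot as it stands. The module is installed in compiled form; this text tells all that it offers.
- The arm moves only by the tool step_arm, never from a script. Its argument "commands" is a list of rows, each a list of 3 entries, a list of its own where there are three numbers: the opening in per cent of the stroke, from 0 (shut) to 100 (fully open), then the shift along the tool's x, y, z in mm, then the turn about the tool's z in degrees. In form: [[hand, [x, y, z], yaw], ...]. A call has 1 to 12 rows; each row is the pose to reach, as a shift and turn from the pose commanded when the call began, along the tool's axes at that moment; what a row does not reach only later rows make up. A row lasts 1/8 s, in which the tool goes at most 62.5 mm and 10.7 degrees, less where a joint would pass 70% of its speed; a pose out of reach is approached as far as the arm can. A call with a gripper value outside its range is refused whole. The fingers move at their own pace and stop on an object; "squeeze" is the grip in N (left out, the last holds). Time passes only in rows, so rows that repeat a pose let the fingers close. It gives the time, the measured TCP pose, the force, the opening and the grip force at its end, in the units of the state.
- monitor.get_obs(): the state, without advancing time (a new reading comes with each control period).
- eyes.get_image(name): name is "side" or "top"; returns the picture (420x560x3 uint8, red, green, blue); there is no depth.
- eyes.camera_info(name): a dict with "camera_matrix" (3x3 intrinsics, pixels), "k1" (the pictures are not rectified: a ray, as slopes to the right and down, at radius r is drawn at 1 + k1 r^2 times it, then the intrinsics apply), "extrinsics" (4x4, takes a point from camera to world coordinates). Camera axes: x right, y down, z forward; pixel columns grow to the right and rows downward; lengths in m; the calibration is good to about 2 mm. A picture is of the moment at which its call begins. camera_info takes no time and is no camera call.
- finish_job(): hands the job in; it is judged then, once.
The state is a dict: "t": time; "q": joint angles; "dq": joint speeds; "effort": joint torques, N m; "tool_pos": TCP position; "tool_rot": TCP orientation; "contact_force": force on the tool from outside, world axes, zero at the start; "wrist_torque": the same for the moment, N m; "opening": finger opening in m; "grip_force": force on a finger pad.
Only numpy, scipy, OpenCV 4.12 (cv2) and the standard library are available. Lean on these libraries where they do the work, as an engineer would, in place of code of your own. Each camera call takes 0.05 s, during which the arm holds its last target. There are 200 camera calls.

## Working session

There is one attempt and no reset: what is moved stays moved. The work goes in short steps, Python scripts to look and compute and a tool call to move; the robot and the scene stay as the last step left them, time stands still between calls to the robot, and variables do not carry over. Pictures are saved under pics/ and viewed, at most 10 in all, crops included, and the job is handed in when it is done.

Besides the shell and the picture viewer there is one more tool, called after ">>>" by a JSON object that holds its "method" and its "body". step_arm: Moves the arm, as the interface text tells. Its arguments: {"type":"object","properties":{"commands":{"type":"array"},"squeeze":{"type":"number"}},"required":["commands"]}

```bash
mkdir -p pics; cat > h.py <<'E'
import numpy as np, cv2
from station import monitor, eyes, finish_job
from scipy.spatial.transform import Rotation as R
def snap(n,f):
    im=eyes.get_image(n); cv2.imwrite('pics/'+f,im[:,:,::-1]); return im
def ray(n,u,v):
    c=eyes.camera_info(n);K=np.array(c['camera_matrix']);k=c['k1'];E=np.array(c['extrinsics'])
    d=np.array([(u-K[0,2])/K[0,0],(v-K[1,2])/K[1,1]]);s=d.copy()
    for _ in range(20): s=d/(1+k*(s@s))
    return E[:3,3],E[:3,:3]@np.array([s[0],s[1],1])
def at(n,u,v,z):
    o,d=ray(n,u,v); return o+d*(z-o[2])/d[2]
def proj(n,P):
    c=eyes.camera_info(n);K=np.array(c['camera_matrix']);k=c['k1'];E=np.array(c['extrinsics'])
    p=E[:3,:3].T@(np.array(P)-E[:3,3]);s=p[:2]/p[2];s=s*(1+k*(s@s))
    return K[0,0]*s[0]+K[0,2],K[1,1]*s[1]+K[1,2]
E
python3 - <<'E'
from h import *
np.set_printoptions(precision=3,suppress=True)
a=snap('top','t0.png');b=snap('side','s0.png')
for n in('top','side'):
    c=eyes.camera_info(n);print(n,c)
cv2.imwrite('pics/t0b.png',cv2.resize(a[:,:,::-1],(800,600),interpolation=cv2.INTER_CUBIC))
cv2.imwrite('pics/s0b.png',cv2.resize(b[:,:,::-1],(800,600),interpolation=cv2.INTER_CUBIC))
print(monitor.get_obs())
E
```

```text
top {'camera_matrix': array([[381.014,   0.   , 279.508],
       [  0.   , 381.014, 216.072],
       [  0.   ,   0.   ,   1.   ]]), 'k1': -0.07234120667117595, 'extrinsics': array([[ 0.026, -0.998,  0.051,  0.445],
       [-1.   , -0.025,  0.014,  0.012],
       [-0.012, -0.052, -0.999,  0.964],
       [ 0.   ,  0.   ,  0.   ,  1.   ]])}
side {'camera_matrix': array([[448.625,   0.   , 283.496],
       [  0.   , 448.625, 203.254],
       [  0.   ,   0.   ,   1.   ]]), 'k1': -0.0024102521602963533, 'extrinsics': array([[-0.678, -0.506,  0.533, -0.183],
       [-0.735,  0.472, -0.487,  0.655],
       [-0.005, -0.722, -0.691,  0.947],
       [ 0.   ,  0.   ,  0.   ,  1.   ]])}
{'t': 0.1, 'q': array([-1.349,  0.053,  1.614,  0.   ,  1.476, -0.119]), 'dq': array([-0.   , -0.002, -0.005, -0.   ,  0.001,  0.001]), 'effort': array([  0.   , -39.49 , -37.136,  -0.   ,   0.004,  -0.   ]), 'tool_pos': array([ 0.209, -0.589,  0.404]), 'tool_rot': array([-3.094, -0.532,  0.   ]), 'contact_force': array([ 0.799,  0.366, -0.282]), 'wrist_torque': array([-0.   , -0.046,  0.004]), 'grip_force': 0.0, 'opening': 0.0855928734747348}
```

View pics/t0b.png

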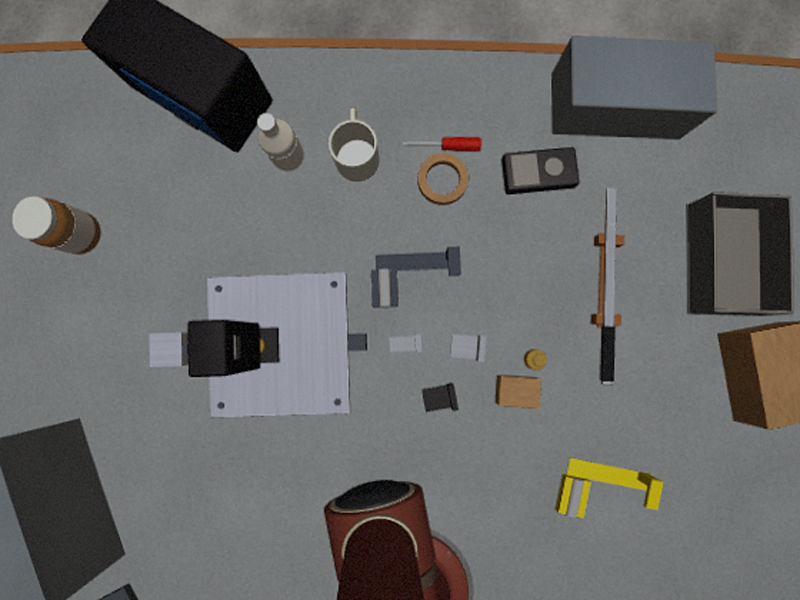

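View pics/s0b.png

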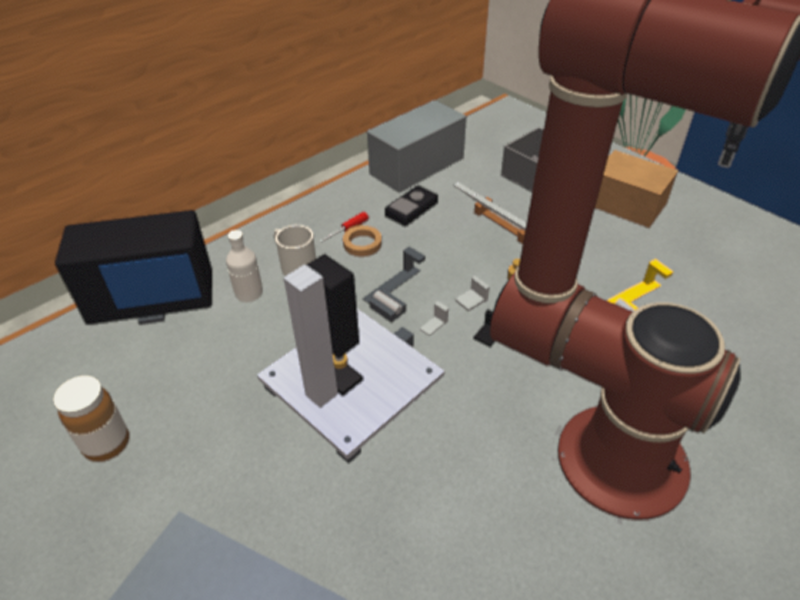

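The pictures show these candidates, in pixels of the enlarged top picture:
- **Packers:** the thick one could be the light L at (468,346), the thin one at (405,343), or the black look-alike at (440,398).
- **Jack:** dark steel one at (384,288), and the yellow look-alike at (610,480).

I choose (468,346) and the dark jack. The bar is at (607,290) with its tip up, and the toe is at (357,342). Next I check this in one close crop.

```bash
python3 - <<'E'
from h import *
a=cv2.imread('pics/t0.png')[130:287,233:443]
cv2.imwrite('pics/c0.png',cv2.resize(a,None,fx=3.8,fy=3.8,interpolation=cv2.INTER_CUBIC))
E
```

```text
(no output)
```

View pics/c0.png

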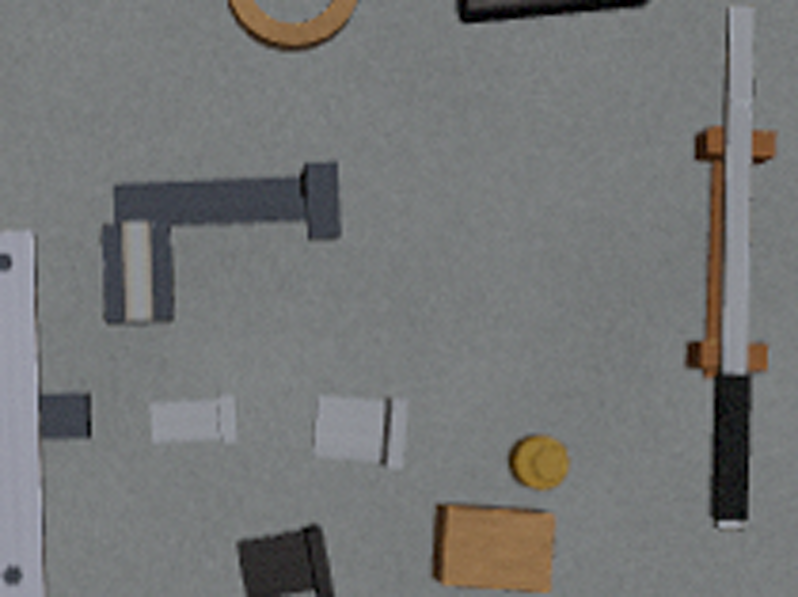

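```bash
python3 - <<'E'
from h import *
np.set_printoptions(precision=4,suppress=True)
f=lambda x,y,z: at('top',233+(x+.5)/3.8-.5,130+(y+.5)/3.8-.5,z/1000)
for n,p in dict(tip=(740,8,40),gripfront=(735,376,42),gripend=(731,523,42),rodN=(136,222,31),rodS=(140,322,31),
 hookpostend=(321,163,58),hookopen=(324,240,58),hookL=(304,200,58),hookR=(339,200,58),
 plateTopN=(33,231,40),plateTopS=(46,590,40),toeN=(90,394,22),toeS=(91,438,22),
 tabN=(398,397,40),tabS=(395,468,40),tabF=(388,432,40),tabR=(406,432,40),bladeN=(319,397,8),bladeS=(315,457,8),
 thN=(228,396,40),thS=(230,441,40),thF=(221,420,40),thR=(236,420,40),thb=(151,421,4),restb1=(737,145,30),restb2=(727,357,30),
 blk=(318,560,40),weight=(548,460,45)).items(): print(n,f(*p))
E
```

```text
tip [ 0.7114 -0.337   0.04  ]
gripfront [ 0.4711 -0.3331  0.042 ]
gripend [ 0.3772 -0.3315  0.042 ]
rodN [0.5614 0.0536 0.031 ]
rodS [0.4966 0.0492 0.031 ]
hookpostend [ 0.5984 -0.0632  0.058 ]
hookopen [ 0.5496 -0.0661  0.058 ]
hookL [ 0.5746 -0.053   0.058 ]
hookR [ 0.5752 -0.075   0.058 ]
plateTopN [0.5529 0.1193 0.04  ]
plateTopS [0.324 0.104 0.04 ]
toeN [0.4494 0.0808 0.022 ]
toeS [0.4208 0.0794 0.022 ]
tabN [ 0.4524 -0.1169  0.04  ]
tabS [ 0.4072 -0.1159  0.04  ]
tabF [ 0.43   -0.1109  0.04  ]
tabR [ 0.4303 -0.1224  0.04  ]
bladeN [ 0.4514 -0.0692  0.008 ]
bladeS [ 0.4118 -0.0675  0.008 ]
thN [ 0.4503 -0.0085  0.04  ]
thS [ 0.4217 -0.0105  0.04  ]
thF [ 0.4349 -0.0044  0.04  ]
thR [ 0.4352 -0.014   0.04  ]
thb [0.4326 0.0412 0.004 ]
restb1 [ 0.6227 -0.3384  0.03  ]
restb2 [ 0.4836 -0.3322  0.03  ]
blk [ 0.3478 -0.0682  0.04  ]
weight [ 0.4148 -0.2123  0.045 ]
```

```bash
cat >> h.py <<'E'
def plan(*targets):
    "targets: (x,y,z of grasp point, heading deg of tool x or None); prints shift rows from now"
    o=monitor.get_obs();T=R.from_rotvec(o['tool_rot']).as_matrix();p=o['tool_pos']+T[:,2]*.155
    h=np.degrees(np.arctan2(T[1,0],T[0,0]))
    print('t %.2f grasp'%o['t'],p.round(4),'tool x heading %.1f'%h,'z-axis',T[:,2].round(3),'q',o['q'].round(2),'open',round(o['opening'],4),'grip',o['grip_force'],'F',o['contact_force'].round(1))
    for x,y,z,g in targets:
        s=T.T@(np.array([x,y,z])-p)*1000
        # tool z points down: positive turn about it lowers heading
        print((x,y,z,g),'->',s.round(1),'yaw',None if g is None else round(-((g-h+90)%180-90),1))
E
python3 - <<'E'
from h import *
plan((.424,-.3323,.12,-1),(.424,-.3323,.037,-1))
E
```

```text
t 0.10 grasp [ 0.2088 -0.5885  0.2486] tool x heading 19.5 z-axis [-0.     0.002 -1.   ] q [-1.35  0.05  1.61  0.    1.48 -0.12] open 0.0856 grip 0.0 F [ 0.8  0.4 -0.3]
(0.424, -0.3323, 0.12, -1) -> [ 288.5 -169.3  129. ] yaw 20.5
(0.424, -0.3323, 0.037, -1) -> [ 288.4 -169.2  212. ] yaw 20.5
```

>>> {"method": "step_arm", "body": {"commands": [[100, [60, -35, 20], 5], [100, [115, -68, 45], 10], [100, [175, -102, 75], 15], [100, [230, -135, 100], 20], [100, [288, -169, 129], 20.5], [100, [288, -169, 160], 20.5], [100, [288, -169, 190], 20.5], [100, [288, -169, 213], 20.5], [100, [288, -169, 213], 20.5], [100, [288, -169, 213], 20.5]], "squeeze": 25}}

```text
t: 1.35
tool_pos: [0.4241, -0.3339, 0.1926]
tool_rot: [3.141, -0.027, 0.001]
contact_force: [-0.1, 0.6, -0.1]
opening: 0.0854
grip_force: 0.0
```

```bash
python3 - <<'E'
from h import *
plan((.424,-.3323,.035,-1))
b=snap('side','s1.png')
u,v=proj('side',(.5,-.333,.04));print(u,v)
u,v=int(u),int(v);y0=max(0,v-80);x0=min(max(0,u-100),360)
cv2.imwrite('pics/s1c.png',cv2.resize(b[y0:y0+150,x0:x0+200,::-1],None,fx=4,fy=4,interpolation=cv2.INTER_CUBIC))
E
```

```text
t 1.35 grasp [ 0.4242 -0.334   0.0376] tool x heading -1.0 z-axis [ 0.001 -0.001 -1.   ] q [-0.8   0.08  1.96 -0.    1.09  0.78] open 0.0854 grip 0.0 F [-0.1  0.6 -0.1]
(0.424, -0.3323, 0.035, -1) -> [-0.2 -1.7  2.6] yaw 0.0
365.03037187864544 155.61550014288525
```

View pics/s1c.png

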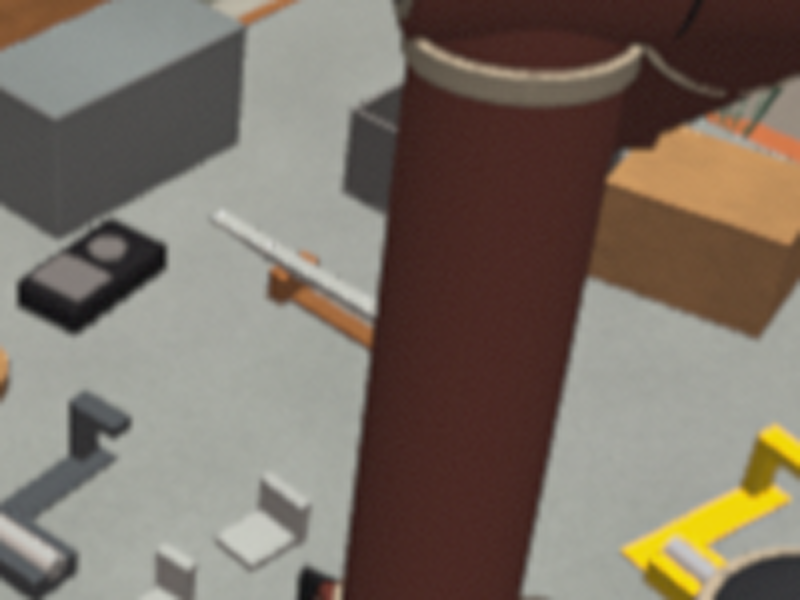

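>>> {"method": "step_arm", "body": {"commands": [[100, [0, -1, 2.5], 0], [25, [0, -1, 2.5], 0], [0, [0, -1, 2.5], 0], [0, [0, -1, 2.5], 0], [0, [0, -1, 2.5], 0], [0, [0, -1, 2.5], 0], [0, [0, -1, -10], 0], [0, [0, -1, -22], 0], [0, [-2, -1, -34], 0], [0, [-3, -1, -46], 0], [0, [-4, -1, -57], 0], [0, [-5, -1, -67], 0]], "squeeze": 20}}

```text
t: 2.9
tool_pos: [0.4188, -0.3324, 0.2596]
tool_rot: [3.141, -0.027, 0.0]
contact_force: [0.3, -0.4, -3.8]
opening: 0.0212
grip_force: 24.6
```

```bash
python3 - <<'E'
from h import *
plan((.424,-.3323,.035,-1))
b=snap('side','s2.png');a=snap('top','t2.png')
A=cv2.resize(b[80:230,260:460,::-1],(400,300),interpolation=cv2.INTER_CUBIC)
B=cv2.resize(a[110:260,330:530,::-1],(400,300),interpolation=cv2.INTER_CUBIC)
cv2.imwrite('pics/c2.png',np.hstack([A,B]))
E
```

```text
t 2.90 grasp [ 0.4188 -0.3325  0.1046] tool x heading -1.0 z-axis [ 0. -0. -1.] q [-0.81 -0.03  1.95  0.    1.22  0.78] open 0.0212 grip 24.649381041526794 F [ 0.3 -0.4 -3.8]
(0.424, -0.3323, 0.035, -1) -> [ 5.1 -0.3 69.6] yaw 0.0
```

View pics/c2.png

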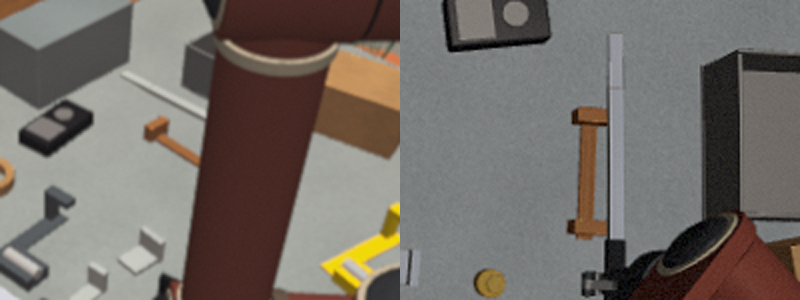

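```bash
python3 - <<'E'
from h import *
o1,d1=ray('top',437.5,126.8);o2,d2=ray('side',321,116.5)
s=np.linalg.lstsq(np.c_[d1,-d2],o2-o1,rcond=None)[0];print(o1+d1*s[0],o2+d2*s[1])
j=np.array([.529,.0514]);X=np.array([-.068,.9977]);Y=np.array([-.9977,-.068])
for gx in(-.45,-.332,): print(gx,j+gx*X-.031*Y)
P=j-.332*X-.031*Y;Q=j-.45*X-.031*Y
plan((Q[0],Q[1],.13,93.9),(P[0],P[1],.13,93.9))
E
```

```text
[ 0.71095791 -0.34413311  0.08601578] [ 0.71255684 -0.34256732  0.08586489]
-0.45 [ 0.5905287 -0.395457 ]
-0.332 [ 0.5825047 -0.2777284]
t 3.00 grasp [ 0.4195 -0.3331  0.1054] tool x heading -1.0 z-axis [ 0.002 -0.002 -1.   ] q [-0.81 -0.03  1.94  0.    1.22  0.78] open 0.0217 grip 24.63959366083145 F [-0.   0.3 -4.6]
(np.float64(0.5905287), np.float64(-0.395457), 0.13, 93.9) -> [172.2  59.4 -24.2] yaw 85.1
(np.float64(0.5825047000000001), np.float64(-0.27772840000000004), 0.13, 93.9) -> [162.1 -58.1 -24.4] yaw 85.1
```

```bash
python3 - <<'E'
from h import *
plan((.5467,-.208,.15,93.9))
E
```

```text
t 3.00 grasp [ 0.4195 -0.3331  0.1054] tool x heading -1.0 z-axis [ 0.002 -0.002 -1.   ] q [-0.81 -0.03  1.94  0.    1.22  0.78] open 0.0217 grip 24.63959366083145 F [-0.   0.3 -4.6]
(0.5467, -0.208, 0.15, 93.9) -> [ 125.2 -127.2  -44.6] yaw 85.1
```

>>> {"method": "step_arm", "body": {"commands": [[0, [10, -10, -30], -10], [0, [25, -25, -50], -20], [0, [40, -40, -50], -30], [0, [55, -55, -50], -40], [0, [70, -70, -50], -50], [0, [85, -85, -50], -60], [0, [100, -100, -50], -70], [0, [112, -112, -50], -80], [0, [122, -122, -50], -90], [0, [125, -127, -50], -95], [0, [125, -127, -50], -95]], "squeeze": 20}}

```text
t: 4.38
tool_pos: [0.5461, -0.2072, 0.3082]
tool_rot: [-2.142, -2.298, 0.0]
contact_force: [0.1, -0.8, -3.7]
opening: 0.0213
grip_force: 24.5
```

```bash
python3 - <<'E'
from h import *
plan((.5467,-.208,.15,93.9))
b=snap('side','s3.png');a=snap('top','t3.png')
A=cv2.resize(b[120:270,200:400,::-1],(400,300),interpolation=cv2.INTER_CUBIC)
B=cv2.resize(a[110:260,230:430,::-1],(400,300),interpolation=cv2.INTER_CUBIC)
cv2.imwrite('pics/c3.png',np.hstack([A,B]))
E
```

```text
t 4.38 grasp [ 0.5461 -0.2072  0.1532] tool x heading 94.0 z-axis [-0.  0. -1.] q [-0.49  0.03  1.8  -0.    1.31 -0.56] open 0.0213 grip 24.543157517910004 F [ 0.1 -0.8 -3.7]
(0.5467, -0.208, 0.15, 93.9) -> [-0.9  0.6  3.2] yaw 0.1
```

View pics/c3.png

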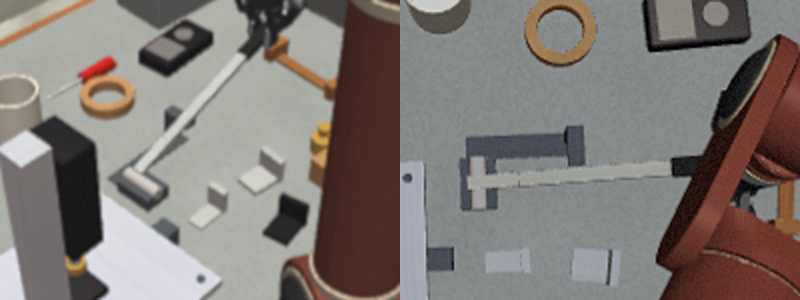

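```bash
cat >> h.py <<'E'
def tri(t,s_):
    o1,d1=ray('top',*t);o2,d2=ray('side',*s_)
    s=np.linalg.lstsq(np.c_[d1,-d2],o2-o1,rcond=None)[0];return (o1+d1*s[0]).round(4),(o2+d2*s[1]).round(4)
E
python3 - <<'E'
from h import *
print(tri((264,201),(268.5,206.5)))
E
```

```text
(array([0.5275, 0.0626, 0.0494]), array([0.5285, 0.0635, 0.0495]))
```

>>> {"method": "step_arm", "body": {"commands": [[0, [0, 0, 0], 0], [0, [0, 0, 0], 0], [0, [0, 0, 7], 0], [0, [0, 0, 13], 0], [0, [16, 0, 19], 0], [0, [32, 0, 25], 0], [0, [48, 0, 31], 0], [0, [64, 0, 37], 0], [0, [74, 0, 41], 0], [0, [80, 0, 43], 0], [0, [80, 0, 43], 0]], "squeeze": 80}}

```text
t: 5.85
tool_pos: [0.5467, -0.1408, 0.2816]
tool_rot: [2.1, 2.261, -0.026]
contact_force: [2.5, -61.3, 22.0]
opening: 0.0205
grip_force: 86.5
```

```bash
python3 - <<'E'
from h import *
plan()
b=snap('side','s4.png');a=snap('top','t4.png')
A=cv2.resize(b[120:270,200:400,::-1],(400,300),interpolation=cv2.INTER_CUBIC)
B=cv2.resize(a[110:260,200:400,::-1],(400,300),interpolation=cv2.INTER_CUBIC)
cv2.imwrite('pics/c4.png',np.hstack([A,B]))
E
```

```text
t 5.85 grasp [ 0.5512 -0.1486  0.1269] tool x heading 94.2 z-axis [ 0.029 -0.05  -0.998] q [-0.38  0.01  1.87 -0.04  1.22 -0.44] open 0.0205 grip 86.54657403705642 F [  2.5 -61.3  22. ]
```

View pics/c4.png

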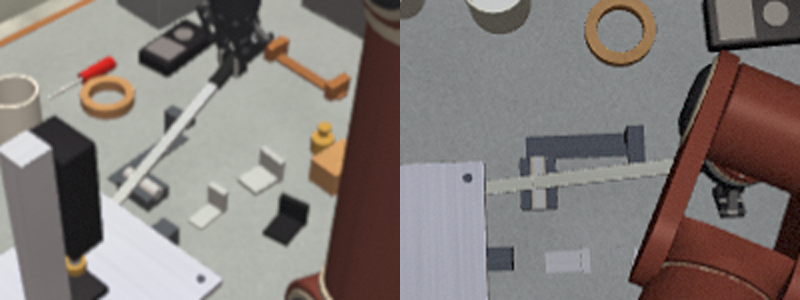

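>>> {"method": "step_arm", "body": {"commands": [[0, [-10, 0, -4], 0], [0, [-20, 0, -8], 0], [0, [-35, 0, -14], 0], [0, [-35, 0, -14], 0]]}}

```text
t: 6.45
tool_pos: [0.5429, -0.1627, 0.2797]
tool_rot: [-2.142, -2.298, -0.001]
contact_force: [-0.3, 0.7, -3.6]
opening: 0.0208
grip_force: 80.8
```

```bash
python3 - <<'E'
from h import *
plan()
b=snap('side','s5.png');a=snap('top','t5.png')
A=cv2.resize(b[170:270,210:310,::-1],(400,400),interpolation=cv2.INTER_CUBIC)
B=cv2.resize(a[150:250,225:325,::-1],(400,400),interpolation=cv2.INTER_CUBIC)
cv2.imwrite('pics/c5.png',np.hstack([A,B]))
E
```

```text
t 6.45 grasp [ 0.5429 -0.1626  0.1247] tool x heading 94.0 z-axis [ 0.  0. -1.] q [-0.42  0.03  1.86  0.    1.26 -0.49] open 0.0208 grip 80.79933285713196 F [-0.3  0.7 -3.6]
```

View pics/c5.png

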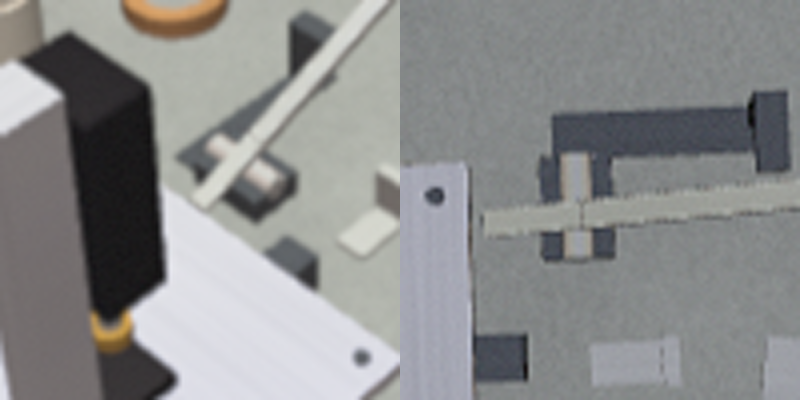

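```bash
python3 - <<'E'
from h import *
p,q=tri((246.1,206),(260.5,220.3));print(p,q)
t=(p+q)/2
j=np.array([.529,.0514]);X=np.array([-.068,.9977]);Y=np.array([-.9977,-.068])
g=np.array([.5429,-.1626])
print('tip j',(t[:2]-j)@X,(t[:2]-j)@Y,'grip j',(g-j)@X,(g-j)@Y,'slope',(.1247-t[2])/np.hypot(*(t[:2]-g)),np.hypot(*(t[:2]-g)),np.linalg.norm(t-[*g,.1247]))
# plate edge from t5 picks
for u,v in((225+71/4,150+165/4),(225+72/4,150+330/4)):
    print(at('top',u,v,.04))
E
```

```text
[0.5156 0.1071 0.0332] [0.5148 0.1063 0.0331]
tip j 0.05611121000000001 0.010007860000000035 grip j -0.214453 0.0006839699999999766 slope 0.3381712163693169 0.27072085254002876 0.2857817042779331
[0.55095288 0.11568003 0.04      ]
[0.45039552 0.11193124 0.04      ]
```

>>> {"method": "step_arm", "body": {"commands": [[0, [-8, 0, -6], 1], [0, [-8, 0, -12], 2], [0, [-8, 0, -12], 2], [0, [-8, 0, -12], 2]], "squeeze": 20}}

```text
t: 7.05
tool_pos: [0.5434, -0.1705, 0.2918]
tool_rot: [-2.182, -2.261, -0.0]
contact_force: [-0.1, 0.4, -3.4]
opening: 0.021
grip_force: 80.8
```

>>> {"method": "step_arm", "body": {"commands": [[0, [0, 0, 0], 0], [0, [0, 0, 0], 0]], "squeeze": 80}}

```text
t: 7.3
tool_pos: [0.5433, -0.1706, 0.2915]
tool_rot: [-2.181, -2.26, 0.0]
contact_force: [0.3, -0.4, -4.2]
opening: 0.0204
grip_force: 80.8
```

```bash
cat >> h.py <<'E'
J=np.array([.529,.0514]);JX=np.array([-.068,.9977]);JY=np.array([-.9977,-.068])
def tipfind(ref='0'):
    "bar mask: difference to first pictures, bright grey; tip = extreme along bar"
    o=monitor.get_obs();T=R.from_rotvec(o['tool_rot']).as_matrix();g=o['tool_pos']+T[:,2]*.155
    from scipy.optimize import least_squares
    ims={n:eyes.get_image(n).astype(int) for n in('top','side')}
    ref={n:cv2.imread('pics/%s0.png'%n[0])[:,:,::-1].astype(int) for n in ims}
    return g,ims,ref
E
python3 - <<'E'
from h import *
g,ims,ref=tipfind()
plan()
for n,(x0,y0) in dict(top=(225,150),side=(200,150)).items():
    d=np.abs(ims[n]-ref[n]).max(2); m=((d>35)&(ims[n].min(2)>110)).astype(np.uint8)
    sub=m[y0:y0+110,x0:x0+110]
    nc,l,st,ce=cv2.connectedComponentsWithStats(sub)
    i=1+np.argmax(st[1:,4]);ys,xs=np.nonzero(l==i);print(n,st[i])
    # leftmost end columns
    for c in range(xs.min(),xs.min()+4): print(c+x0,(ys[xs==c]+y0).min(),(ys[xs==c]+y0).max())
    print('lowest',ys.max()+y0,(xs[ys==ys.max()]+x0))
for n in ims: cv2.imwrite('pics/%s6.png'%n[0],ims[n][:,:,::-1].astype(np.uint8))
E
```

```text
t 7.40 grasp [ 0.5433 -0.1706  0.1365] tool x heading 92.0 z-axis [-0.  0. -1.] q [-0.43  0.02  1.84  0.    1.28 -0.47] open 0.0203 grip 80.81622362136841 F [ 0.5 -0.2 -3.8]
top [ 47  43  63  10 321]
272 197 201
273 197 201
274 196 202
275 196 202
lowest 202 [274 275 276 277 278 283 284]
side [ 66   7  44  50 321]
266 202 205
267 202 205
268 201 206
269 199 206
lowest 206 [268 269]
```

```bash
cat >> h.py <<'E'
def box(g,p,y,L):
    "bar corners from 70 mm ahead of grip to the tip; p pitch down, y heading rad"
    d=np.array([np.cos(y)*np.cos(p),np.sin(y)*np.cos(p),-np.sin(p)]);s=np.array([-np.sin(y),np.cos(y),0]);u=np.cross(d,s)
    return [g+d*a+s*b+u*c for a,lo in((.07,-.005),(L-.065,-.005),(L,0)) for b in(-.008,.008) for c in(lo,.005)]
def fitbar(g,ims,ref,L=.2875,ys=None,ps=None,off=(0,)):
    best=[]
    m={}
    for n in ims:
        b=ims[n].sum(2)-ref[n].sum(2); m[n]=np.where((b>36)|((ims[n].sum(2)>480)&(np.abs(b)<36)),.5,-.5); m[n][np.abs(b)<12]=-.15
    for y in ys:
        for p in ps:
            s=0
            for n in ims:
                P=np.array([proj(n,q) for q in box(g,p,y,L)],np.float32)
                h=cv2.convexHull((P*8).astype(np.int32)); k=np.zeros(m[n].shape,np.uint8); cv2.fillConvexPoly(k,h,1,shift=3)
                s+=(m[n]*k).sum()
            best.append((s,y,p))
    return sorted(best)[::-1][:4]
def bar_now(save=None,L=.2875,yc=None):
    g,ims,ref=tipfind()
    if save:
        for n in ims: cv2.imwrite('pics/%s%s.png'%(n[0],save),ims[n][:,:,::-1].astype(np.uint8))
    b=fitbar(g,ims,ref,L,np.radians(np.arange(86,104,1)),np.arange(-.1,.56,.02))
    _,y,p=b[0]
    b=fitbar(g,ims,ref,L,y+np.radians(np.arange(-1,1.1,.25)),p+np.arange(-.02,.021,.005))
    for s,y,p in b:
        tip=g+.2875*np.array([np.cos(y)*np.cos(p),np.sin(y)*np.cos(p),-np.sin(p)])
        j=lambda q:((q[:2]-J)@JX,(q[:2]-J)@JY)
        print('score %.0f heading %.1f pitch %.3f slope %.3f'%(s,np.degrees(y),p,np.tan(p)),'tip j',np.round(j(tip),4),'z %.4f'%tip[2],'grip j',np.round(j(g),4),'z %.4f'%g[2],'axis z at rod %.4f'%(g[2]+j(g)[0]*np.tan(p)))
E
python3 - <<'E'
from h import *
for k,gg in (('3',(.5461,-.2072,.1532)),('5',(.5429,-.1626,.1247)),('6',(.5433,-.1706,.1365))):
    ims={n:cv2.imread('pics/%s%s.png'%(n[0],k))[:,:,::-1].astype(int) for n in('top','side')}
    ref={n:cv2.imread('pics/%s0.png'%n[0])[:,:,::-1].astype(int) for n in ims}
    g=np.array(gg)
    b=fitbar(g,ims,ref,.2875,np.radians(np.arange(86,104,1)),np.arange(-.1,.56,.02))
    for s,y,p in b: print(k,round(s),round(np.degrees(y),1),round(p,3))
E
```

```text
Traceback (most recent call last):
  File "h.py", line 50, in fitbar
    P=np.array([proj(n,q) for q in box(g,p,y,L)],np.float32)
                ~~~~^^^^^
  File "h.py", line 14, in proj
    c=eyes.camera_info(n);K=np.array(c['camera_matrix']);k=c['k1'];E=np.array(c['extrinsics'])
ValueError: time passes only in moves, steps and waits
```

```bash
sed -i 's/eyes.camera_info(n)/CI(n)/' h.py; sed -i '2a from functools import lru_cache\n@lru_cache\ndef CI(n): return eyes.camera_info(n)' h.py
cat > chk.py <<'E'
from h import *
import sys
for k,gg in (('3',(.5461,-.2072,.1532)),('5',(.5429,-.1626,.1247)),('6',(.5433,-.1706,.1365))):
    ims={n:cv2.imread('pics/%s%s.png'%(n[0],k))[:,:,::-1].astype(int) for n in('top','side')}
    ref={n:cv2.imread('pics/%s0.png'%n[0])[:,:,::-1].astype(int) for n in ims}
    g=np.array(gg)
    b=fitbar(g,ims,ref,.2875,np.radians(np.arange(86,104,1)),np.arange(-.1,.56,.02))
    for s,y,p in b[:3]: print(k,round(s),round(np.degrees(y),1),round(p,3))
E
time python3 chk.py
```

```text
3 575 96.0 -0.08
3 574 96.0 -0.1
3 570 95.0 -0.02
5 508 97.0 -0.08
5 503 97.0 -0.1
5 500 97.0 -0.06
6 576 95.0 -0.1
6 575 95.0 -0.08
6 569 95.0 -0.06
real	0m2.714s
user	0m3.216s
sys	0m0.084s
```

```bash
python3 - <<'E'
from h import *
k='3';g=np.array((.5461,-.2072,.1532))
ims={n:cv2.imread('pics/%s%s.png'%(n[0],k))[:,:,::-1].astype(int) for n in('top','side')}
ref={n:cv2.imread('pics/%s0.png'%n[0])[:,:,::-1].astype(int) for n in ims}
out=[]
for n in ims:
    for y,p in((94,.365),(94,.3),(95,0)):
        P=np.array([proj(n,q) for q in box(g,p,np.radians(y),.2875)]).round(0);print(n,y,p,P[0],P[-1], 'b along:',[int((ims[n].sum(2)-ref[n].sum(2))[int(round(v)),int(round(u))]) for u,v in [proj(n,g+a*np.array([np.cos(np.radians(y))*np.cos(p),np.sin(np.radians(y))*np.cos(p),-np.sin(p)])) for a in np.arange(.08,.2875,.02)]])
E
```

```text
top 94 0.365 [355. 190.] [264. 204.] b along: [118, 122, 113, 130, 107, 80, 105, 130, 130, 258, 47]
top 94 0.3 [355. 190.] [261. 204.] b along: [116, 124, 124, 112, 114, 105, 124, 130, 129, 279, 217]
top 95 0 [354. 190.] [254. 203.] b along: [115, 122, 124, 126, 126, 112, 129, 110, 299, 85, 53]
side 94 0.365 [315. 153.] [271. 206.] b along: [153, 148, 143, 149, 141, 336, 304, 421, 317, 296, 330]
side 94 0.3 [314. 152.] [269. 203.] b along: [151, 152, 149, 149, 140, 344, 454, 432, 325, 329, 364]
side 95 0 [314. 147.] [267. 183.] b along: [38, 39, 45, 41, 39, 38, 40, 39, 38, 40, 40]
```

```bash
sed -i "s/m\[n\]=np.where.*/b=b-np.median(b); m[n]=np.where(b>45,.5,-.5)/" h.py; python3 chk.py
```

```text
3 282 94.0 0.34
3 264 94.0 0.32
3 254 95.0 0.32
5 271 95.0 0.34
5 259 95.0 0.36
5 254 96.0 0.32
6 278 93.0 0.34
6 266 94.0 0.32
6 264 94.0 0.3
```

```bash
python3 - <<'E'
from h import *
bar_now('7')
E
```

```text
score 293 heading 93.2 pitch 0.340 slope 0.354 tip j [ 0.0486 -0.0023] z 0.0407 grip j [-0.2224  0.0008] z 0.1365 axis z at rod 0.0579
score 290 heading 93.5 pitch 0.335 slope 0.348 tip j [ 0.0491 -0.0011] z 0.0420 grip j [-0.2224  0.0008] z 0.1365 axis z at rod 0.0591
score 288 heading 93.8 pitch 0.320 slope 0.331 tip j [0.0505 0.0001] z 0.0461 grip j [-0.2224  0.0008] z 0.1365 axis z at rod 0.0628
score 286 heading 93.0 pitch 0.345 slope 0.359 tip j [ 0.0481 -0.0034] z 0.0393 grip j [-0.2224  0.0008] z 0.1365 axis z at rod 0.0566
```

>>> {"method": "step_arm", "body": {"commands": [[0, [0, 0, 8], 0], [0, [0, 0, 16], 0], [0, [0, 0, 21], 0], [0, [0, 0, 23.5], 0], [0, [0, 0, 23.5], 0]]}}

```text
t: 8.12
tool_pos: [0.5434, -0.1706, 0.268]
tool_rot: [-2.181, -2.26, -0.0]
contact_force: [-0.2, 0.0, -2.8]
opening: 0.0207
grip_force: 80.8
```

>>> {"method": "step_arm", "body": {"commands": [[0, [0, 0, 1], 0], [0, [0, 0, 1.5], 0], [0, [0, 0, 1.5], 0]]}}

```text
t: 8.5
tool_pos: [0.5435, -0.1707, 0.267]
tool_rot: [2.182, 2.26, 0.0]
contact_force: [-0.5, -0.3, -2.8]
opening: 0.0204
grip_force: 80.8
```

>>> {"method": "step_arm", "body": {"commands": [[0, [0, 0, 1], 0], [0, [0, 0, 1.5], 0], [0, [0, 0, 1.5], 0]]}}

```text
t: 8.88
tool_pos: [0.5435, -0.1707, 0.2653]
tool_rot: [2.182, 2.26, 0.0]
contact_force: [-0.4, 0.4, -2.0]
opening: 0.0202
grip_force: 80.8
```

>>> {"method": "step_arm", "body": {"commands": [[0, [0, 0, 1], 0], [0, [0, 0, 2], 0], [0, [0, 0, 2], 0]]}}

```text
t: 9.25
tool_pos: [0.5435, -0.1707, 0.2633]
tool_rot: [-2.182, -2.26, -0.001]
contact_force: [-0.1, -0.3, -0.8]
opening: 0.0204
grip_force: 80.9
```

>>> {"method": "step_arm", "body": {"commands": [[0, [0, 0, -6], 0], [0, [0, 0, -11], 0], [0, [6, 0, -9], 0], [0, [12, 0, -6.8], 0], [0, [18, -0.5, -4.6], 0], [0, [24, -1, -2.5], 0], [0, [24, -1, -2.5], 0]]}}

```text
t: 10.12
tool_pos: [0.5413, -0.1461, 0.2652]
tool_rot: [-2.18, -2.261, 0.001]
contact_force: [0.0, 0.0, -3.8]
opening: 0.0207
grip_force: 80.7
```

```bash
python3 - <<'E'
from h import *
bar_now('8')
E
```

```text
score 204 heading 93.0 pitch 0.320 slope 0.331 tip j [ 0.0751 -0.003 ] z 0.0197 grip j [-0.1978  0.0012] z 0.1102 axis z at rod 0.0446
score 204 heading 93.5 pitch 0.315 slope 0.326 tip j [ 0.0755 -0.0007] z 0.0211 grip j [-0.1978  0.0012] z 0.1102 axis z at rod 0.0457
score 202 heading 93.8 pitch 0.310 slope 0.320 tip j [0.076  0.0005] z 0.0225 grip j [-0.1978  0.0012] z 0.1102 axis z at rod 0.0468
score 201 heading 93.2 pitch 0.320 slope 0.331 tip j [ 0.0751 -0.0018] z 0.0197 grip j [-0.1978  0.0012] z 0.1102 axis z at rod 0.0446
```

>>> {"method": "step_arm", "body": {"commands": [[0, [6, -0.5, 2], 0], [0, [12, -0.5, 4], 0], [0, [17, -1, 6], 0], [0, [17, -1, 6], 0], [0, [17, -1, 6], 0]]}}

```text
t: 10.85
tool_pos: [0.54, -0.1297, 0.2598]
tool_rot: [2.181, 2.26, -0.0]
contact_force: [-0.2, -0.2, -3.0]
opening: 0.0203
grip_force: 80.8
```

>>> {"method": "step_arm", "body": {"commands": [[0, [0, 0, 4], 0], [0, [0, 0, 8], 0], [0, [0, 0, 12], 0], [0, [0, 0, 16], 0], [0, [0, 0, 16], 0]]}}

```text
t: 11.48
tool_pos: [0.5399, -0.1297, 0.2434]
tool_rot: [-2.182, -2.26, 0.0]
contact_force: [-1.8, -0.1, 1.4]
opening: 0.0203
grip_force: 80.7
```

>>> {"method": "step_arm", "body": {"commands": [[30, [0, 0, 0], 0], [45, [0, 0, 0], 0], [45, [0, 0, 0], 0], [45, [0, 0, 4], 0]], "squeeze": 25}}

```text
t: 11.98
tool_pos: [0.5402, -0.1298, 0.24]
tool_rot: [2.181, 2.26, 0.001]
contact_force: [0.8, 0.3, -0.1]
opening: 0.0383
grip_force: 0.0
```

>>> {"method": "step_arm", "body": {"commands": [[10, [0, 0, 0], 0], [0, [0, 0, 0], 0], [0, [0, 0, 0], 0], [0, [0, 0, 0], 0]], "squeeze": 25}}

```text
t: 12.48
tool_pos: [0.5398, -0.1296, 0.2394]
tool_rot: [-2.181, -2.26, 0.0]
contact_force: [-1.6, 1.0, -1.1]
opening: 0.0216
grip_force: 28.2
```

```bash
python3 - <<'E'
from h import *
plan()
bar_now('9')
E
```

```text
t 12.47 grasp [ 0.5397 -0.1296  0.0844] tool x heading 92.0 z-axis [-0.001  0.    -1.   ] q [-0.37  0.05  1.91  0.    1.19 -0.41] open 0.0216 grip 28.16806733608246 F [-1.6  1.  -1.1]
score 108 heading 92.5 pitch 0.230 slope 0.234 tip j [ 0.0986 -0.0052] z 0.0189 grip j [-0.1813  0.0017] z 0.0844 axis z at rod 0.0420
score 108 heading 92.2 pitch 0.235 slope 0.239 tip j [ 0.0982 -0.0064] z 0.0175 grip j [-0.1813  0.0017] z 0.0844 axis z at rod 0.0410
score 106 heading 92.0 pitch 0.240 slope 0.245 tip j [ 0.0978 -0.0076] z 0.0161 grip j [-0.1813  0.0017] z 0.0844 axis z at rod 0.0401
score 102 heading 92.2 pitch 0.240 slope 0.245 tip j [ 0.0979 -0.0064] z 0.0161 grip j [-0.1813  0.0017] z 0.0844 axis z at rod 0.0401
```

>>> {"method": "step_arm", "body": {"commands": [[0, [-1, 0, 5], 0], [0, [-2, 0, 10], 0], [0, [-3, 0, 15], 0], [0, [-4, 0, 20], 0], [0, [-5, 0, 25], 0], [0, [-6, 0, 30], 0], [0, [-7, 0, 35], 0], [0, [-8, 0, 40], 0], [0, [-9, 0, 44], 0], [0, [-9, 0, 47], 0], [0, [-9, 0, 48], 0], [0, [-9, 0, 48], 0]]}}

```text
t: 14.08
tool_pos: [0.5405, -0.138, 0.1917]
tool_rot: [-2.181, -2.26, -0.003]
contact_force: [-0.8, 4.1, 5.2]
opening: 0.0215
grip_force: 29.2
```

```bash
python3 - <<'E'
from h import *
plan()
bar_now('10')
E
```

```text
t 14.07 grasp [ 0.5405 -0.1377  0.0367] tool x heading 92.0 z-axis [ 0.     0.002 -1.   ] q [-0.38  0.13  1.92  0.    1.1  -0.42] open 0.0215 grip 29.207601249217987 F [-0.8  4.1  5.2]
score 186 heading 92.5 pitch -0.045 slope -0.045 tip j [ 0.0977 -0.0056] z 0.0497 grip j [-0.1894  0.0014] z 0.0367 axis z at rod 0.0452
score 182 heading 92.5 pitch -0.020 slope -0.020 tip j [ 0.0979 -0.0056] z 0.0425 grip j [-0.1894  0.0014] z 0.0367 axis z at rod 0.0405
score 181 heading 92.5 pitch -0.025 slope -0.025 tip j [ 0.0979 -0.0056] z 0.0439 grip j [-0.1894  0.0014] z 0.0367 axis z at rod 0.0415
score 179 heading 92.5 pitch -0.030 slope -0.030 tip j [ 0.0979 -0.0056] z 0.0453 grip j [-0.1894  0.0014] z 0.0367 axis z at rod 0.0424
```

>>> {"method": "step_arm", "body": {"commands": [[0, [0, 0, 2], 0], [0, [0, 5, 2.5], -1.7], [0, [0.5, 11, 2.5], -3.4], [0, [1, 16, 2.5], -5], [0, [1.5, 22, 2.5], -6.8], [0, [2.5, 27, 2.5], -8.5], [0, [3.5, 33, 2.5], -10.2], [0, [4.5, 38, 2.5], -12], [0, [5.5, 43.3, 2.5], -13.5], [0, [5.5, 43.3, 2.5], -13.5]]}}

```text
t: 15.42
tool_pos: [0.5844, -0.1317, 0.1898]
tool_rot: [1.899, 2.499, 0.003]
contact_force: [4.1, 0.1, 4.0]
opening: 0.0215
grip_force: 30.8
```

```bash
sed -i 's/np.arange(86,104,1)/np.arange(86,112,1)/' h.py; python3 - <<'E'
from h import *
plan()
bar_now('11')
a=cv2.imread('pics/t11.png')[140:240,230:340];b=cv2.imread('pics/s11.png')[130:260,190:333]
cv2.imwrite('pics/c11.png',np.hstack([cv2.resize(a,(400,364),interpolation=2),cv2.resize(b,(400,364),interpolation=2)]))
E
```

```text
t 15.43 grasp [ 0.5848 -0.1318  0.0348] tool x heading 105.5 z-axis [ 0.003 -0.    -1.   ] q [-0.35  0.22  1.82  0.    1.1  -0.62] open 0.0215 grip 30.76492667198181 F [4.1 0.1 4. ]
score 178 heading 104.5 pitch -0.030 slope -0.030 tip j [0.0959 0.0096] z 0.0435 grip j [-0.1865 -0.0433] z 0.0348 axis z at rod 0.0404
score 176 heading 104.5 pitch -0.035 slope -0.035 tip j [0.0959 0.0096] z 0.0449 grip j [-0.1865 -0.0433] z 0.0348 axis z at rod 0.0414
score 176 heading 104.8 pitch -0.030 slope -0.030 tip j [0.0957 0.0108] z 0.0435 grip j [-0.1865 -0.0433] z 0.0348 axis z at rod 0.0404
score 174 heading 104.8 pitch -0.040 slope -0.040 tip j [0.0956 0.0108] z 0.0463 grip j [-0.1865 -0.0433] z 0.0348 axis z at rod 0.0423
```

View pics/c11.png

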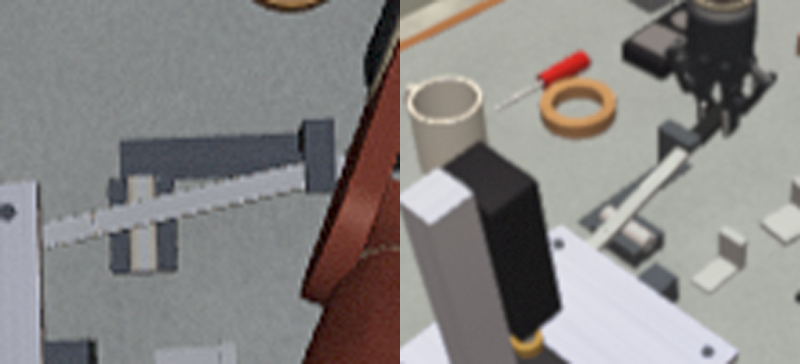

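>>> {"method": "step_arm", "body": {"commands": [[0, [0, 0, -2], 0], [0, [0, 0, -4], 0], [0, [0, 0, -6], 0], [0, [0, 0, -8], 0], [0, [0, 0, -8], 0]]}}

```text
t: 16.15
tool_pos: [0.5834, -0.1318, 0.1963]
tool_rot: [1.899, 2.5, 0.001]
contact_force: [7.5, -1.1, -3.5]
opening: 0.0214
grip_force: 31.6
```

>>> {"method": "step_arm", "body": {"commands": [[26, [0, 0, 0], 0], [30, [0, 0, 0], 0], [50, [0, 0, 0], 0], [50, [0, 0, -20], 0], [60, [0, 0, -60], 0], [100, [0, 0, -110], 0], [100, [0, 0, -110], 0]]}}

```text
t: 17.02
tool_pos: [0.5849, -0.1322, 0.3146]
tool_rot: [1.894, 2.493, 0.005]
contact_force: [0.7, 0.4, 1.1]
opening: 0.0841
grip_force: 0.0
```

```bash
python3 - <<'E'
from h import *
plan((.430,-.1167,.11,88.7),(.430,-.1167,.026,88.7))
snap('top','t12.png');snap('side','s12.png')
ims={n:cv2.imread('pics/%s12.png'%n[0])[:,:,::-1].astype(int) for n in('top','side')}
ref={n:cv2.imread('pics/%s0.png'%n[0])[:,:,::-1].astype(int) for n in ims}
g=np.array([.5834,-.1318,.0413])
for s,y,p in fitbar(g,ims,ref,.2875,np.radians(np.arange(98,110,.5)),np.arange(-.1,.2,.01)): print(s,np.degrees(y),p)
# plate edge via t12: tilt: compare far corner hole? brightness diff
print(np.abs(ims['top']-ref['top'])[150:300,140:245].mean())
E
```

```text
t 17.02 grasp [ 0.5865 -0.1329  0.1596] tool x heading 105.6 z-axis [ 0.01  -0.004 -1.   ] q [-0.35  0.06  1.76 -0.    1.31 -0.62] open 0.0841 grip 0.0 F [0.7 0.4 1.1]
(0.43, -0.1167, 0.11, 88.7) -> [  57.9 -146.9   47.9] yaw 16.9
(0.43, -0.1167, 0.026, 88.7) -> [  58.4 -147.6  131.9] yaw 16.9
171.5 105.00000000000001 -0.040000000000000036
170.0 104.5 -0.020000000000000046
169.5 104.5 -5.551115123125783e-17
168.5 105.00000000000001 -0.03000000000000004
18.728169312169314
```

```bash
cat >> h.py <<'E'
def tilt(k):
    a=cv2.imread('pics/s0.png',0);b=cv2.imread('pics/s%s.png'%k,0)
    H=np.array([.435,.080])+.25*JX;H=np.array([*H,.025]);ax=np.array([*JY,0.]);X=np.array([*JX,0.])
    r=[]
    for n,P in (('N',at('top',233.2,199.2,.04)),('S',at('top',236.2,281,.04))):
        p0=np.float32([[proj('side',P)]])
        p1,st,e=cv2.calcOpticalFlowPyrLK(a,b,p0,None,winSize=(15,15),maxLevel=2)
        c=[]
        for th in np.arange(-.02,.13,.002):
            Q=H+R.from_rotvec(-ax*th*1).apply(P-H)
            if Q[2]<P[2] and th>0: Q=H+R.from_rotvec(ax*th).apply(P-H)
            c.append((np.hypot(*(np.array(proj('side',Q))-np.array(proj('side',P))-(p1-p0)[0,0])),th))
        r.append((n,(p1-p0)[0,0].round(2),min(c)))
    print('tilt',r)
E
python3 - <<'E'
from h import *
tilt('9');tilt('11');tilt('12')
E
```

```text
tilt [('N', array([-0.28, -1.7 ], dtype=float32), (np.float64(0.07195275877804659), np.float64(0.03599999999999995))), ('S', array([ 0.29, -0.03], dtype=float32), (np.float64(0.2927024664310676), np.float64(-1.734723475976807e-17)))]
tilt [('N', array([-7.62, -9.81], dtype=float32), (np.float64(7.420680625913548), np.float64(0.1279999999999999))), ('S', array([-0.08, -3.83], dtype=float32), (np.float64(0.31222526427273867), np.float64(0.08599999999999991)))]
tilt [('N', array([ -6.53, -12.01], dtype=float32), (np.float64(8.113997972054701), np.float64(0.1279999999999999))), ('S', array([ 0.01, -3.15], dtype=float32), (np.float64(0.29981993879293833), np.float64(0.06999999999999992)))]
```

>>> {"method": "step_arm", "body": {"commands": [[100, [10, -25, 0], 3], [100, [20, -50, 0], 6], [100, [30, -80, 8], 9], [100, [42, -110, 20], 12], [100, [52, -135, 35], 15], [100, [58, -147, 48], 16.9], [100, [58, -147, 60], 16.9], [100, [58, -147, 60], 16.9]]}}

```text
t: 18.12
tool_pos: [0.4258, -0.1149, 0.2456]
tool_rot: [-2.245, -2.193, 0.002]
contact_force: [1.4, 0.7, -0.8]
opening: 0.0853
grip_force: 0.0
```

```bash
python3 - <<'E'
from h import *
plan((.430,-.1167,.026,88.7))
E
```

```text
t 18.12 grasp [ 0.4253 -0.1147  0.0906] tool x heading 88.7 z-axis [-0.003  0.001 -1.   ] q [-0.43 -0.25  2.17  0.    1.22 -0.41] open 0.0853 grip 0.0 F [ 1.4  0.7 -0.8]
(0.43, -0.1167, 0.026, 88.7) -> [-2.   4.9 64.5] yaw -0.0
```

>>> {"method": "step_arm", "body": {"commands": [[72, [-2, 5, 5], 0], [72, [-2, 5, 20], 0], [72, [-2, 5, 40], 0], [72, [-2, 5, 55], 0], [72, [-2, 5, 63], 0], [72, [-2, 5, 63], 0], [50, [-2, 5, 63], 0], [30, [-2, 5, 63], 0], [0, [-2, 5, 63], 0], [0, [-2, 5, 63], 0], [0, [-2, 5, 63], 0], [0, [-2, 5, 63], 0]], "squeeze": 40}}

```text
t: 19.62
tool_pos: [0.4316, -0.1175, 0.185]
tool_rot: [2.247, 2.194, 0.001]
contact_force: [-0.7, -0.4, 5.2]
opening: 0.0436
grip_force: 41.5
```

```bash
python3 - <<'E'
from h import *
plan()
E
```

```text
t 19.62 grasp [ 0.4318 -0.1176  0.03  ] tool x heading 88.6 z-axis [ 0.001 -0.001 -1.   ] q [-0.43 -0.13  2.18 -0.    1.08 -0.41] open 0.0436 grip 41.51251673698425 F [-0.7 -0.4  5.2]
```

>>> {"method": "step_arm", "body": {"commands": [[0, [0, 0, -20], 0], [0, [0, 0, -40], 0], [0, [5, 0, -57], 0], [0, [35, 1, -60], -1.5], [0, [65, 2, -60], -3], [0, [95, 3, -60], -4.5], [0, [125, 3, -60], -5.3], [0, [144, 3.4, -60], -5.3], [0, [144, 3.4, -60], -5.3], [0, [144, 3.4, -60], -5.3]]}}

```text
t: 20.88
tool_pos: [0.4378, 0.0264, 0.2439]
tool_rot: [-2.144, -2.296, 0.001]
contact_force: [-1.1, 0.1, -0.8]
opening: 0.0431
grip_force: 41.1
```

```bash
python3 - <<'E'
from h import *
T=np.array([.435,.080])
a=T-.054*JX
plan((a[0],a[1],.06,93.9),(a[0],a[1],.0355,93.9))
im=snap('top','t13.png');snap('side','s13.png');tilt('13')
a=cv2.imread('pics/t13.png')[180:280,190:300];b=cv2.imread('pics/s13.png')[160:260,230:340]
cv2.imwrite('pics/c13.png',np.hstack([cv2.resize(a,(400,364),interpolation=2),cv2.resize(b,(400,364),interpolation=2)]))
E
```

```text
t 20.88 grasp [0.4377 0.0264 0.0889] tool x heading 93.9 z-axis [-0.001 -0.    -1.   ] q [-0.11 -0.25  2.18 -0.    1.22 -0.18] open 0.0431 grip 41.11364722251892 F [-1.1  0.1 -0.8]
(np.float64(0.438672), np.float64(0.0261242), 0.06, 93.9) -> [-0.3  1.  28.9] yaw 0.0
(np.float64(0.438672), np.float64(0.0261242), 0.0355, 93.9) -> [-0.3  1.  53.4] yaw 0.0
tilt [('N', array([-5.58, -7.4 ], dtype=float32), (np.float64(4.454521021327358), np.float64(0.1279999999999999))), ('S', array([-0.1 , -3.15], dtype=float32), (np.float64(0.1915435654078485), np.float64(0.06999999999999992)))]
```

View pics/c13.png

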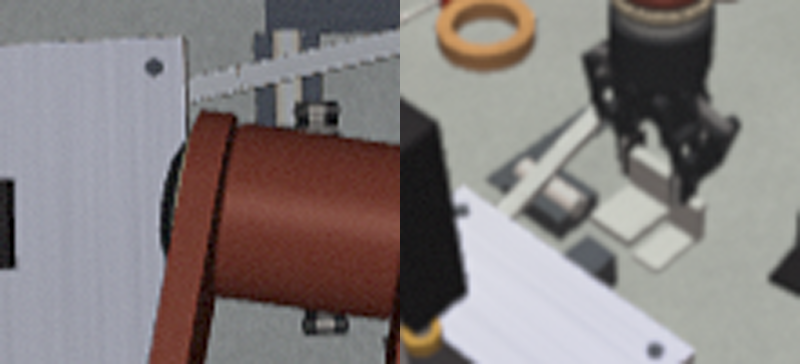

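>>> {"method": "step_arm", "body": {"commands": [[0, [0, 1, 15], 0], [0, [0, 1, 30], 0], [0, [0, 1, 42], 0], [0, [0, 1, 50], 0], [0, [0, 1, 53], 0], [0, [0, 1, 53], 0], [0, [6, 1, 53], 0], [0, [12, 1, 53], 0], [0, [18, 1, 53], 0], [0, [24, 1, 53], 0], [0, [24, 1, 53], 0]]}}

```text
t: 22.35
tool_pos: [0.4373, 0.0511, 0.1912]
tool_rot: [2.143, 2.297, -0.0]
contact_force: [0.0, 0.1, -1.8]
opening: 0.043
grip_force: 41.1
```

>>> {"method": "step_arm", "body": {"commands": [[0, [6, 0, 0], 0], [0, [10, 0, 2], 0], [0, [13, 0, 4], 0], [0, [16, 0, 5.5], 0], [0, [19, 0, 5.5], 0], [0, [21, 0, 5.5], 0], [0, [21, 0, 5.5], 0]]}}

```text
t: 23.22
tool_pos: [0.4359, 0.0717, 0.1858]
tool_rot: [2.144, 2.296, 0.0]
contact_force: [-0.8, 0.3, -0.7]
opening: 0.0435
grip_force: 41.1
```

>>> {"method": "step_arm", "body": {"commands": [[0, [1, 0, 0], 0], [0, [2, 0, 0], 0], [0, [2, 0, 0], 0]]}}

```text
t: 23.6
tool_pos: [0.4358, 0.0736, 0.1857]
tool_rot: [2.144, 2.296, 0.0]
contact_force: [0.4, 1.0, 0.1]
opening: 0.0433
grip_force: 41.1
```

>>> {"method": "step_arm", "body": {"commands": [[0, [1, 0, 0], 0], [0, [2, 0, 0], 0], [0, [2, 0, 0], 0]]}}

```text
t: 23.98
tool_pos: [0.4357, 0.0752, 0.1857]
tool_rot: [2.143, 2.296, -0.002]
contact_force: [-0.1, -4.6, -0.4]
opening: 0.0431
grip_force: 41.1
```

>>> {"method": "step_arm", "body": {"commands": [[0, [1, 0, 0], 0], [0, [1.5, 0, 0], 0], [0, [1.5, 0, 0], 0]]}}

```text
t: 24.35
tool_pos: [0.4357, 0.0759, 0.1857]
tool_rot: [2.141, 2.295, -0.005]
contact_force: [-0.5, -10.9, -1.4]
opening: 0.0433
grip_force: 41.1
```

>>> {"method": "step_arm", "body": {"commands": [[0, [-1, 0, 0.5], 0], [0, [-1, 0, 0.5], 0], [55, [-1, 0, 0.5], 0], [62, [-1, 0, 0.5], 0], [65, [-1, 0, 0.5], 0], [65, [-1, 0, -10], 0], [65, [-1, 0, -30], 0], [65, [-1, 0, -60], 0], [65, [-1, 0, -110], 0], [65, [-1, 0, -130], 0], [65, [-1, 0, -130], 0]]}}

```text
t: 25.72
tool_pos: [0.4363, 0.0761, 0.3186]
tool_rot: [2.141, 2.293, 0.006]
contact_force: [0.6, -0.0, -0.3]
opening: 0.0556
grip_force: 0.0
```

```bash
python3 - <<'E'
from h import *
snap('top','t14.png');snap('side','s14.png');tilt('14')
ims={n:cv2.imread('pics/%s14.png'%n[0])[:,:,::-1].astype(int) for n in('top','side')}
ref={n:cv2.imread('pics/%s0.png'%n[0])[:,:,::-1].astype(int) for n in ims}
g=np.array([.5834,-.1318,.0413])
for s,y,p in fitbar(g,ims,ref,.2875,np.radians(np.arange(98,110,.5)),np.arange(-.1,.2,.01))[:2]: print(s,np.degrees(y),p)
plan((.5834,-.1318,.12,105.5),(.5834,-.1318,.043,105.5))
E
```

```text
tilt [('N', array([-5.47, -6.99], dtype=float32), (np.float64(4.207550798917158), np.float64(0.1279999999999999))), ('S', array([-0.17, -3.14], dtype=float32), (np.float64(0.1284952544889005), np.float64(0.06999999999999992)))]
97.5 105.00000000000001 -0.040000000000000036
97.5 104.0 0.019999999999999934
t 25.82 grasp [0.4352 0.0761 0.1602] tool x heading 93.9 z-axis [-0.001  0.    -1.   ] q [ 0.   -0.34  2.12  0.    1.36 -0.06] open 0.0553 grip 0.0 F [-0.7  0.7 -0.1]
(0.5834, -0.1318, 0.12, 105.5) -> [-217.6  133.6   40.1] yaw -11.6
(0.5834, -0.1318, 0.043, 105.5) -> [-217.6  133.7  117.1] yaw -11.6
```

>>> {"method": "step_arm", "body": {"commands": [[65, [-45, 27, 0], -3], [65, [-90, 54, 0], -6], [65, [-135, 82, 5], -9], [65, [-180, 110, 15], -11], [65, [-218, 133.6, 30], -11.6], [60, [-218, 133.6, 50], -11.6], [60, [-218, 133.6, 70], -11.6], [60, [-218, 133.6, 70], -11.6]]}}

```text
t: 26.82
tool_pos: [0.582, -0.1308, 0.242]
tool_rot: [-1.896, -2.497, 0.003]
contact_force: [0.1, 0.5, 0.3]
opening: 0.0512
grip_force: 0.0
```

```bash
python3 - <<'E'
from h import *
plan((.5834,-.1318,.043,105.5))
im=snap('top','t15.png');s=snap('side','s15.png');r=cv2.imread('pics/t0.png')[:,:,::-1]
# thick packer: bright tab patch in front of toe; old place should be bench
for nm,P in dict(tabtop=(.4347,.075,.04),oldtab=(.43,-.1165,.04),oldblade=(.43,-.09,.008),thintab=(.436,-.0095,.04),thinblade=(.433,.02,.004)).items():
    u,v=map(int,np.round(proj('top',P)));print(nm,(u,v),r[v-1:v+2,u-1:u+2].mean((0,1)).round(),im[v-1:v+2,u-1:u+2].mean((0,1)).round())
v=int(round(proj('top',(.4347,.075,.04))[1]));print('row profile',im[v-2:v+3,235:290].mean((0,2)).round().astype(int))
u=int(round(proj('top',(.4347,.075,.04))[0]));print('col',u,im[225:260,u-1:u+2].mean((1,2)).round().astype(int))
E
```

```text
t 26.82 grasp [ 0.581  -0.1305  0.087 ] tool x heading 105.6 z-axis [-0.006  0.002 -1.   ] q [-0.35  0.14  1.8   0.    1.2  -0.62] open 0.0512 grip 0.0 F [0.1 0.5 0.3]
(0.5834, -0.1318, 0.043, 105.5) -> [-2.1  2.2 44. ] yaw 0.1
tabtop (258, 239) [121. 123. 124.] [158. 161. 167.]
oldtab (337, 243) [142. 145. 151.] [100.  50.  40.]
oldblade (325, 243) [143. 145. 151.] [80. 39. 31.]
thintab (293, 240) [143. 146. 152.] [158. 161. 166.]
thinblade (281, 240) [143. 145. 151.] [157. 159. 165.]
row profile [168 171 171 171 171 172 189  84  78  78  79  80  79  79  78  79  79  80
  81  66  25 152 162 160 165  87 118 136 133 133 135 137 135 135 135 136
 136 146 163 162 162 161 162 162 161 160 162 161 161 160 160 160 161 161
 162]
col 258 [137 137 133 135 132 145 163 161 162 162 160 162 162 162 163 161 163 161
 161 161 160 161 162 154 139 135 135 136 137 135 136 138 137 139 136]
```

>>> {"method": "step_arm", "body": {"commands": [[60, [-2, 2, 15], 0], [60, [-2, 2, 30], 0], [60, [-2, 2, 40], 0], [60, [-2, 2, 43], 0], [60, [-2, 2, 43], 0], [30, [-2, 2, 43], 0], [0, [-2, 2, 43], 0], [0, [-2, 2, 43], 0], [0, [-2, 2, 43], 0], [0, [-2, 2, 43], 0]], "squeeze": 25}}

```text
t: 28.18
tool_pos: [0.5866, -0.1338, 0.2034]
tool_rot: [1.9, 2.5, 0.001]
contact_force: [-0.4, 0.2, 4.6]
opening: 0.0213
grip_force: 29.8
```

>>> {"method": "step_arm", "body": {"commands": [[0, [0, 0, 4], 0], [0, [0, 0, 8], 0], [0, [0, 0, 12], 0], [0, [0, 0, 15], 0], [0, [0, 0, 15], 0]]}}

```text
t: 28.8
tool_pos: [0.5872, -0.1341, 0.1889]
tool_rot: [1.9, 2.498, 0.002]
contact_force: [1.1, -0.2, 5.0]
opening: 0.0215
grip_force: 29.7
```

```bash
python3 - <<'E'
from h import *
plan(); bar_now('16'); tilt('16')
E
```

```text
t 28.80 grasp [ 0.5877 -0.1342  0.0339] tool x heading 105.5 z-axis [ 0.003 -0.001 -1.   ] q [-0.35  0.22  1.81  0.    1.1  -0.62] open 0.0215 grip 29.72338378429413 F [ 1.1 -0.2  5. ]
score 174 heading 105.2 pitch -0.025 slope -0.025 tip j [0.0926 0.0106] z 0.0410 grip j [-0.1892 -0.0459] z 0.0339 axis z at rod 0.0386
score 174 heading 105.2 pitch -0.030 slope -0.030 tip j [0.0926 0.0106] z 0.0425 grip j [-0.1892 -0.0459] z 0.0339 axis z at rod 0.0395
score 174 heading 105.0 pitch -0.025 slope -0.025 tip j [0.0929 0.0094] z 0.0410 grip j [-0.1892 -0.0459] z 0.0339 axis z at rod 0.0386
score 171 heading 105.0 pitch -0.015 slope -0.015 tip j [0.0929 0.0094] z 0.0382 grip j [-0.1892 -0.0459] z 0.0339 axis z at rod 0.0367
tilt [('N', array([-11.19, -18.62], dtype=float32), (np.float64(16.19987198199783), np.float64(0.1279999999999999))), ('S', array([-0.17, -4.67], dtype=float32), (np.float64(0.37139125574028403), np.float64(0.10599999999999989)))]
```

>>> {"method": "step_arm", "body": {"commands": [[0, [0, -6, 0], 1.7], [0, [0.5, -12, 0], 3.4], [0, [1, -17, 0], 5], [0, [1.5, -23, 0], 6.8], [0, [2, -29, 0], 8.5], [0, [3, -34, 0], 10.2], [0, [4, -40, 0], 12], [0, [5, -45, 0], 13.5], [0, [5, -45, 0], 13.5]]}}

```text
t: 30.02
tool_pos: [0.5411, -0.1413, 0.1877]
tool_rot: [2.182, 2.26, -0.002]
contact_force: [-0.9, -6.1, 4.7]
opening: 0.0213
grip_force: 29.9
```

```bash
python3 - <<'E'
from h import *
plan(); bar_now('17'); tilt('17')
E
```

```text
t 30.02 grasp [ 0.5409 -0.1415  0.0327] tool x heading 92.0 z-axis [-0.001 -0.001 -1.   ] q [-0.39  0.14  1.92 -0.    1.09 -0.42] open 0.0213 grip 29.86163556575775 F [-0.9 -6.1  4.7]
score 202 heading 92.5 pitch -0.045 slope -0.045 tip j [ 0.0939 -0.0058] z 0.0456 grip j [-0.1933  0.0012] z 0.0327 axis z at rod 0.0414
score 200 heading 92.5 pitch -0.040 slope -0.040 tip j [ 0.0939 -0.0058] z 0.0442 grip j [-0.1933  0.0012] z 0.0327 axis z at rod 0.0404
score 200 heading 92.5 pitch -0.050 slope -0.050 tip j [ 0.0938 -0.0058] z 0.0470 grip j [-0.1933  0.0012] z 0.0327 axis z at rod 0.0423
score 199 heading 92.5 pitch -0.035 slope -0.035 tip j [ 0.094  -0.0058] z 0.0427 grip j [-0.1933  0.0012] z 0.0327 axis z at rod 0.0394
tilt [('N', array([-13.42, -24.59], dtype=float32), (np.float64(22.387038264038527), np.float64(0.1279999999999999))), ('S', array([-0.25, -4.85], dtype=float32), (np.float64(0.3220006236529459), np.float64(0.10999999999999989)))]
```

>>> {"method": "step_arm", "body": {"commands": [[0, [0, 0, -2.5], 0], [0, [0, 0, -5], 0], [0, [0, 0, -7.5], 0], [0, [0, 0, -10], 0], [0, [0, 0, -12.5], 0], [0, [0, 0, -15], 0], [0, [0, 0, -17.5], 0], [0, [0, 0, -20], 0], [0, [0, 0, -22.5], 0], [0, [0, 0, -25], 0], [0, [0, 0, -27.5], 0], [0, [0, 0, -30], 0]]}}

```text
t: 31.62
tool_pos: [0.5412, -0.14, 0.2171]
tool_rot: [-2.18, -2.258, -0.002]
contact_force: [-0.2, 5.0, -0.5]
opening: 0.0217
grip_force: 29.2
```

>>> {"method": "step_arm", "body": {"commands": [[0, [0, 0, -2], 0], [0, [0, 0, -4], 0], [0, [0, 0, -6], 0], [0, [0, 0, -8], 0], [0, [0, 0, -10], 0], [0, [0, 0, -10], 0]]}}

```text
t: 32.38
tool_pos: [0.5417, -0.1413, 0.2278]
tool_rot: [2.182, 2.259, -0.0]
contact_force: [0.5, 0.5, -3.3]
opening: 0.0216
grip_force: 28.6
```

```bash
python3 - <<'E'
from h import *
plan(); bar_now('18'); tilt('18')
E
```

```text
t 32.38 grasp [ 0.5417 -0.1413  0.0728] tool x heading 92.0 z-axis [ 0.001 -0.001 -1.   ] q [-0.39  0.08  1.9  -0.    1.16 -0.42] open 0.0216 grip 28.648613691329956 F [ 0.5  0.5 -3.3]
score 210 heading 92.5 pitch 0.155 slope 0.156 tip j [ 0.0908 -0.0065] z 0.0284 grip j [-0.1932  0.0004] z 0.0728 axis z at rod 0.0426
score 208 heading 92.5 pitch 0.165 slope 0.167 tip j [ 0.0903 -0.0065] z 0.0256 grip j [-0.1932  0.0004] z 0.0728 axis z at rod 0.0406
score 208 heading 92.5 pitch 0.140 slope 0.141 tip j [ 0.0914 -0.0066] z 0.0327 grip j [-0.1932  0.0004] z 0.0728 axis z at rod 0.0456
score 206 heading 92.2 pitch 0.155 slope 0.156 tip j [ 0.0908 -0.0078] z 0.0284 grip j [-0.1932  0.0004] z 0.0728 axis z at rod 0.0426
tilt [('N', array([-2.9 , -5.13], dtype=float32), (np.float64(1.5159430290388727), np.float64(0.1279999999999999))), ('S', array([ 0.16, -1.65], dtype=float32), (np.float64(0.27613724346726515), np.float64(0.03599999999999995)))]
```

>>> {"method": "step_arm", "body": {"commands": [[0, [0, 0, 0], 0], [0, [0, 0, 0], 0], [0, [-6, 0, -1], 0], [0, [-14, 0, -2], 0], [0, [-22, 0, -3.5], 0], [0, [-30, 0, -5], 0], [0, [-40, 0, -7], 0], [0, [-50, 0, -10], 0], [0, [-65, 0, -25], 0], [0, [-85, 0, -45], 0], [0, [-105, 0, -65], 0], [0, [-105, 0, -75], 0]], "squeeze": 60}}

```text
t: 33.98
tool_pos: [0.5458, -0.2481, 0.3061]
tool_rot: [2.181, 2.255, 0.001]
contact_force: [0.7, -0.4, -3.1]
opening: 0.0206
grip_force: 64.0
```

```bash
python3 - <<'E'
from h import *
plan((.424,-.333,.13,-1)); bar_now('19'); tilt('19')
E
```

```text
t 33.98 grasp [ 0.5465 -0.2485  0.1511] tool x heading 91.9 z-axis [ 0.004 -0.003 -1.   ] q [-0.55  0.07  1.76 -0.    1.3  -0.58] open 0.0206 grip 64.0162467956543 F [ 0.7 -0.4 -3.1]
(0.424, -0.333, 0.13, -1) -> [ -80.3 -125.3   20.8] yaw -87.1
score 286 heading 92.2 pitch 0.155 slope 0.156 tip j [-0.0165 -0.0052] z 0.1067 grip j [-0.3004  0.003 ] z 0.1511 axis z at rod 0.1042
score 286 heading 92.2 pitch 0.150 slope 0.151 tip j [-0.0163 -0.0052] z 0.1081 grip j [-0.3004  0.003 ] z 0.1511 axis z at rod 0.1057
score 285 heading 92.2 pitch 0.160 slope 0.161 tip j [-0.0167 -0.0052] z 0.1053 grip j [-0.3004  0.003 ] z 0.1511 axis z at rod 0.1026
score 285 heading 91.8 pitch 0.155 slope 0.156 tip j [-0.0166 -0.0077] z 0.1067 grip j [-0.3004  0.003 ] z 0.1511 axis z at rod 0.1042
tilt [('N', array([-2.8 , -4.68], dtype=float32), (np.float64(1.564725291575131), np.float64(0.1159999999999999))), ('S', array([ 0.09, -1.64], dtype=float32), (np.float64(0.20223252946917014), np.float64(0.03599999999999995)))]
```

>>> {"method": "step_arm", "body": {"commands": [[0, [-8, -13, 0], 10], [0, [-16, -26, 0], 20], [0, [-24, -39, 0], 30], [0, [-32, -52, 0], 40], [0, [-40, -65, 0], 50], [0, [-48, -78, 0], 60], [0, [-56, -91, 0], 70], [0, [-64, -104, 0], 80], [0, [-72, -117, 10], 88], [0, [-80, -127.7, 25], 93.2], [0, [-80, -127.7, 40], 93.2], [0, [-80, -127.7, 40], 93.2]]}}

```text
t: 35.58
tool_pos: [0.4201, -0.3291, 0.2603]
tool_rot: [-3.137, 0.029, 0.005]
contact_force: [0.3, -0.5, -3.2]
opening: 0.0208
grip_force: 63.9
```

```bash
sed -i 's/def bar_now(save=None,L=.2875,yc=None)/def bar_now(save=None,L=.2875,hs=np.arange(86,112,1))/; s/np.radians(np.arange(86,112,1)),np.arange(-.1,.56/np.radians(hs),np.arange(-.1,.56/' h.py; python3 - <<'E'
from h import *
plan((.4215,-.3325,.07,-1.3)); bar_now('20',hs=np.arange(-6,5,1)); tilt('20')
E
```

```text
t 35.58 grasp [ 0.4196 -0.3285  0.1053] tool x heading -1.1 z-axis [-0.003  0.004 -1.   ] q [-0.8  -0.03  1.95  0.    1.23  0.79] open 0.0208 grip 63.90170216560364 F [ 0.3 -0.5 -3.2]
(0.4215, -0.3325, 0.07, -1.3) -> [ 2.1  4.1 35.3] yaw 0.2
score -24 heading -4.5 pitch 0.215 slope 0.218 tip j [-0.4126 -0.1429] z 0.0440 grip j [-0.3716  0.135 ] z 0.1053 axis z at rod 0.0242
score -24 heading -4.7 pitch 0.210 slope 0.213 tip j [-0.4139 -0.143 ] z 0.0454 grip j [-0.3716  0.135 ] z 0.1053 axis z at rod 0.0261
score -26 heading -4.5 pitch 0.220 slope 0.224 tip j [-0.4126 -0.1425] z 0.0426 grip j [-0.3716  0.135 ] z 0.1053 axis z at rod 0.0222
score -28 heading -4.5 pitch 0.200 slope 0.203 tip j [-0.4127 -0.1437] z 0.0482 grip j [-0.3716  0.135 ] z 0.1053 axis z at rod 0.0300
tilt [('N', array([-2.68, -4.17], dtype=float32), (np.float64(1.617867581468517), np.float64(0.10399999999999988))), ('S', array([ 0.  , -1.63], dtype=float32), (np.float64(0.11933867936280922), np.float64(0.03599999999999995)))]
```

>>> {"method": "step_arm", "body": {"commands": [[0, [0, 0, 10], 0], [0, [0, 0, 20], 0], [0, [0, 0, 30], 0], [0, [0, 0, 30], 0]]}}

```text
t: 36.17
tool_pos: [0.4201, -0.3299, 0.2311]
tool_rot: [-3.139, 0.032, 0.003]
contact_force: [0.7, 0.6, -2.7]
opening: 0.0205
grip_force: 63.9
```

```bash
python3 - <<'E'
from h import *
plan((.4215,-.3325,.037,-1.3))
im=snap('top','t21.png').astype(int); r=cv2.imread('pics/t0.png')[:,:,::-1].astype(int)
# bar centre column on rows (top view), now and at start
for v in (140,150,165,180,195,205):
    f=lambda I:[int(c) for c in np.nonzero(I[v,415:450].min(1)>140)[0]+415]
    a,b=f(r),f(im); print(v,'start',a[:1],a[-1:],'now',b[:1],b[-1:])
for nm,I in(('0',r),('now',im)):
    c=I[120:150,425:445].max(1); print(nm,'tip rows',[int(x) for x in I[120:145,430:440].min(2).max(1)])
E
```

```text
t 36.17 grasp [ 0.4197 -0.3295  0.0761] tool x heading -1.2 z-axis [-0.002  0.002 -1.   ] q [-0.81  0.01  1.96  0.    1.17  0.79] open 0.0205 grip 63.906322717666626 F [ 0.7  0.6 -2.7]
(0.4215, -0.3325, 0.037, -1.3) -> [ 1.9  3.  39.1] yaw 0.1
140 start [425] [429] now [424] [429]
150 start [425] [430] now [424] [429]
165 start [] [] now [425] [429]
180 start [425] [429] now [426] [430]
195 start [425] [429] now [426] [431]
205 start [426] [429] now [427] [431]
0 tip rows [122, 122, 127, 124, 124, 120, 119, 123, 122, 121, 123, 124, 141, 142, 141, 143, 141, 142, 145, 143, 140, 141, 139, 138, 142]
now tip rows [130, 130, 132, 134, 130, 129, 126, 130, 129, 130, 127, 131, 129, 130, 131, 126, 126, 129, 129, 129, 127, 126, 127, 127, 129]
```

>>> {"method": "step_arm", "body": {"commands": [[0, [1, 0.7, 5], 0], [0, [2, 1.5, 10], 0], [0, [2, 1.5, 15], 0], [0, [2, 1.5, 20], 0], [0, [2, 1.5, 25], 0], [0, [2, 1.5, 30], 0], [0, [2, 1.5, 34], 0], [0, [2, 1.5, 37], 0], [0, [2, 1.5, 39], 0], [0, [2, 1.5, 41], 0], [0, [2, 1.5, 41], 0]]}}

```text
t: 37.6
tool_pos: [0.4225, -0.3323, 0.1932]
tool_rot: [3.141, -0.031, -0.002]
contact_force: [-7.5, 2.3, 10.5]
opening: 0.0205
grip_force: 65.9
```

```bash
python3 - <<'E'
from h import *
plan((.4215,-.3325,.035,-1.3))
im=snap('top','t22.png').astype(int); r=cv2.imread('pics/t0.png')[:,:,::-1].astype(int)
for v in (140,150,180,195,205,215):
    for nm,I in(('0',r),('n',im)): print(v,nm,I[v,418:438].mean(1).round().astype(int))
for nm,I in(('0',r),('n',im)): print(nm,'tip',I[122:142,425:430].mean((1,2)).round().astype(int))
E
```

```text
t 37.60 grasp [ 0.4223 -0.3323  0.0382] tool x heading -1.1 z-axis [-0.002 -0.    -1.   ] q [-0.8   0.08  1.97 -0.    1.1   0.79] open 0.0205 grip 65.8894693851471 F [-7.5  2.3 10.5]
(0.4215, -0.3325, 0.035, -1.3) -> [-0.8  0.2  3.2] yaw 0.2
140 0 [123 121 121 116 119 126  41 162 148 144 144 149 144 126 124 123 124 120
 118 120]
140 n [128 128 129 124 127 131 131  89 150 155 153 151 153 157 144 127 127 125
 123 127]
150 0 [121 124 124 122 123 101  61 144 146 144 144 145 146 113 120 121 123 123
 123 119]
150 n [128 131 129 127 127 130 118  53 156 153 151 152 154 150 121 131 128 128
 128 129]
180 0 [127  98  51  78  78  41 132 149 144 140 144 147 132 120 121 121 123 121
 118 119]
180 n [129 106  65  84  84  76  44 143 155 149 152 152 151 127 125 128 130 127
 124 130]
195 0 [107  81  64  84  70  57 130 147 145 146 146 153 124 120 120 126 118 114
 122 118]
195 n [116  90  72  85  90  70 110 148 151 154 152 153 150 131 128 129 125 123
 126 127]
205 0 [105  67  84  81  68  91 138 145 146 147 147 152 129 118 117 119 117 117
 113 117]
205 n [113  68  90  85  76  52 132 158 153 151 156 154 141 125 124 124 124 124
 125 128]
215 0 [ 90  63  89  80  54 128 154 144 146 146 147 141 123 118 124 124 120 121
 122 121]
215 n [ 93  67  86  89  74  62 131 155 153 153 154 160 136 124 133 133 129 126
 129 128]
0 tip [123 122 120 123 121 120 121 119 120 132 151 149 148 149 148 149 149 150
 149 146]
n tip [130 130 128 130 128 126 127 127 132 137 136 140 140 143 140 135 137 137
 139 142]
```

>>> {"method": "step_arm", "body": {"commands": [[0, [0, 0, 2], 0], [0, [0, 0, 3], 0], [0, [0, 0, 3], 0], [28, [0, 0, 3], 0], [35, [0, 0, 2], 0], [50, [0, 0, 2], 0], [60, [0, 0, 2], 0], [60, [0, 0, -20], 0], [60, [0, 0, -60], 0], [60, [0, 0, -110], 0], [60, [0, 0, -150], 0], [60, [0, 0, -180], 0]]}}

```text
t: 39.15
tool_pos: [0.4226, -0.3319, 0.374]
tool_rot: [3.14, -0.032, 0.003]
contact_force: [0.3, -0.1, -0.5]
opening: 0.0511
grip_force: 0.0
```

>>> {"method": "step_arm", "body": {"commands": [[60, [-40, 0, -30], 0], [60, [-80, 40, -40], 0], [60, [-110, 90, -40], 0], [60, [-110, 140, -40], 0], [60, [-110, 170, -40], 0], [60, [-110, 170, -40], 0], [60, [-110, 170, -40], 0]]}}

```text
t: 40.02
tool_pos: [0.3091, -0.4992, 0.4113]
tool_rot: [-3.14, 0.032, 0.0]
contact_force: [0.4, -0.5, -0.4]
opening: 0.0515
grip_force: 0.0
```

```bash
python3 - <<'E'
from h import *
plan()
im=snap('top','t23.png');s=snap('side','s23.png');tilt('23')
r=cv2.imread('pics/t0.png')[:,:,::-1].astype(int);im=im.astype(int)
d=np.abs(im-r).max(2); d=(d>40).astype(np.uint8)
n,l,st,ce=cv2.connectedComponentsWithStats(d)
for i in range(1,n):
    if st[i,4]>12: print(st[i],ce[i].round())
for v in (140,180,215,235,255): print(v,im[v,418:438].mean(1).round().astype(int))
print('tip',im[122:142,425:430].mean((1,2)).round().astype(int),'end',im[258:275,422:430].mean((1,2)).round().astype(int),r[258:275,422:430].mean((1,2)).round().astype(int))
print('packer row',im[237:242,238:290].mean((0,2)).round().astype(int))
E
```

```text
t 40.02 grasp [ 0.309  -0.499   0.2563] tool x heading -1.2 z-axis [-0.     0.001 -1.   ] q [-1.14 -0.04  1.7   0.    1.49  0.45] open 0.0515 grip 0.0 F [ 0.4 -0.5 -0.4]
tilt [('N', array([-2.61, -3.84], dtype=float32), (np.float64(1.6429040452628367), np.float64(0.0959999999999999))), ('S', array([-0.06, -1.63], dtype=float32), (np.float64(0.055785955065627287), np.float64(0.03599999999999995)))]
[424 157   1  24  24] [424. 168.]
[241 191   2  16  19] [241. 199.]
[423 201   1  20  20] [423. 210.]
[242 217   2  23  25] [242. 228.]
[120 225  13  40 309] [126. 244.]
[176 226   6   4  14] [179. 227.]
[152 228   5  10  17] [154. 233.]
[193 229   3  17  19] [194. 237.]
[255 233   2  13  15] [256. 239.]
[158 235   3  17  33] [159. 243.]
[162 234   4  18  31] [164. 243.]
[333 235   3  17  23] [334. 243.]
[179 236   3  12  34] [180. 242.]
[183 237   2  10  15] [183. 241.]
[243 251   2  21  22] [243. 261.]
[153 254  30  10  49] [168. 259.]
[420 265   9   4  14] [424. 266.]
[530 307  30  24 487] [545. 318.]
[ 199  336  106   84 3734] [249. 377.]
[258 349   8   5  18] [262. 351.]
[509 384  51  
[... 242 characters left out ...]
79  83  72  70 129 146 144 146 145 150 126 122 125 125 121 123
 125 122]
235 [122 128 107  50  23  23  32  27  29  19  19  21  45 123 127 127 128 123
 121 125]
255 [122 124  93   3  23  27  26  32  38  24  27  22  64 124 123 124 125 126
 122 120]
tip [122 124 121 123 121 120 122 120 122 141 136 137 141 142 143 143 143 141
 143 140] end [ 21  27  23  25  25  24  23  20  83 143 128 120 121 121 121 122 122] [ 24  29  27  27  29  27  27  21  33 140 143 104 121 122 121 121 122]
packer row [156 157 156 160 132  67  66  68  69  70  67  70  69  70  69  69  68  28
 137 146 145 148  77 105 122 120 119 122 123 121 121 121 123 123 131 147
 147 146 145 146 147 146 145 145 146 146 146 146 144 146 145 147]
```

```bash
python3 -c "
from station import finish_job
print(finish_job())"
```

```text
the job is handed in; nothing more can be done
None
```

The job is handed in at about 40 s: the stand rests on the thick packer at about 0.036 rad, and the bar is back on its rest about where it began; while inserting the bar I briefly jammed it (about 65 N at the wrist, probably against the plate's front edge) and backed off.

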